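# Start the tool steriliser

## Task

The clipper guard is in the steriliser's tray, ready for its lamp. With light touches of the fingertips, gripping nothing, push the tray drawer fully shut, then press the wide left-hand rocker on its top to switch on the mains, and last the middle rocker to switch on the ultraviolet lamp: no switch may be pressed while the drawer is open, nor the lamp before the mains. Leave the right-hand heat rocker off, let the guard lie in the tray, and leave everything else on the chest where it stands.

Things in the scene. Friction and masses are not known exactly. Their poses are not given: they have to be found in the camera images.
- steriliser: Grey metal tool steriliser, 220 deep (x), 320 wide (y), 128 mm high, fixed. Origin under its centre at chest-top height; front (-x, drawer) faces the robot, +y is left. On top, pivots 37 mm behind the front edge and 134 mm above the chest: 3 black rockers, each 32 mm long (x): mains y = +68, 25 mm wide; lamp y = 0 and heat y = -60, 14 mm wide. Front end down = on.
- drawer (a joint): How far the drawer is out, m: 0 = shut (front panel against the shell, hard stop), starts 0.06 to 0.09 open, at most 0.12. Slides with about 1.5 N of friction and stays where it is left. Fully shut means under 4 mm.
- pull_lip (a point): Middle of the front face of the drawer's aluminium pull lip, a bar 140 mm wide, 88 to 100 mm above the chest top, standing 14 mm out from the 6 mm thick drawer panel; moves with the drawer. The point is 94 mm above the chest; with the drawer shut it is 130 mm in front of the steriliser's origin (its x = -130 mm). Axes as the steriliser's: push along +x.
- mains_rocker (a joint): Mains switch, the wide left rocker. 0 = off (front end up, rear end level), 0.36 rad = on (front end down level, rear end up). About 3 N near the end moves it; it stays where it is left (over 0.28 counts as on). Starts off.
- mains_end (a point): Point on the top face of the mains (wide, left) rocker's front end, 12 mm in front of the pivot, 4 mm from the tip; rides on it: 138 mm above the chest top when off, 134 mm when on. Press straight down here or up to 4 mm further forward; a fingertip reaching over the pivot meets the other half. The shell's top is 6 mm under the pressed level. y axis along the pivot.
- lamp_rocker (a joint): Ultraviolet lamp switch, the narrow middle rocker. 0 = off (front end up, rear end level), 0.36 rad = on (front end down level, rear end up). About 3 N near the end moves it; it stays where it is left (over 0.28 counts as on). Starts off.
- lamp_end (a point): Point on the top face of the lamp (narrow, middle) rocker's front end, 12 mm in front of the pivot, 4 mm from the tip; rides on it: 138 mm above the chest top when off, 134 mm when on. Press straight down here or up to 4 mm further forward; a fingertip reaching over the pivot meets the other half. The shell's top is 6 mm under the pressed level. y axis along the pivot.
- heat_rocker (a joint): Drying heat switch, the narrow right rocker, to be left off. 0 = off (front end up, rear end level), 0.36 rad = on (front end down level, rear end up). About 3 N near the end moves it; it stays where it is left (over 0.28 counts as on). Starts off.
- guard: Steel clipper guard, 34 x 45 x 22 mm, loose in the front of the drawer's tray (tray floor 24 mm above the chest top, walls to 64 mm); origin under its middle.
- comb: Black wide-tooth afro comb, 180 x 65 x 6 mm, lying across the rear half of the steriliser's top; origin under its middle, x along its length.
- jar: Closed jar of hair cream, 76 mm across, 62 mm high, standing left of the drawer; origin under its centre.
- clipper: Cordless hair clipper, about 175 x 48 x 40 mm, lying right of the steriliser; origin under its middle, x along its length.
- spray: Spray bottle with lever trigger, 74 mm across, 192 mm high, at the left; origin under its centre.
- wig_head: Black plastic wig stand head, base 170 mm across, 296 mm high, at the left; origin under its base's centre.
- oil: Amber bottle of hair oil, 54 mm across, 160 mm high, at the right; origin under its centre.
- tin: Metal powder tin, 64 mm across, 125 mm high, at the right; origin under its centre.

How it is judged (in metres and radians):
On the way, in this order (a step that is already met when the one before it is completed fails the run):
1. the drawer is pushed fully shut with every switch still off (value of joint drawer below 0.004 m and value of joint each of mains_rocker, lamp_rocker, heat_rocker below 0.08 rad), for 0.2 s.
2. the mains rocker is pressed on, drawer shut, lamp still off (value of joint drawer below 0.004 m and value of joint mains_rocker above 0.28 rad and value of joint each of lamp_rocker, heat_rocker below 0.08 rad), for 0.2 s.
3. the lamp rocker is pressed on, with the mains on and the drawer shut (value of joint drawer below 0.004 m and value of joint each of mains_rocker, lamp_rocker above 0.28 rad and value of joint heat_rocker below 0.08 rad), for 0.2 s.
At the end, for the whole second after the job is handed in: Drawer within 4 mm of shut, mains and lamp rockers over to on (above 0.28 of 0.36 rad), heat rocker off (below 0.08 rad), the guard lying still in the tray, every other thing within 20 mm of its start and upright or flat as it was (within 0.2 rad) (all of step 3 and x of guard in the frame of pull_lip between 0.01 and 0.21 m and z of guard in the frame of pull_lip below -0.05 m and linear speed of guard below 0.02 m/s and distance of each of jar, spray, wig_head, oil, tin, comb, clipper from where it was at the start of the episode below 0.02 m and angle between each of jar, spray, wig_head, oil, tin, comb, clipper's own z axis and vertical below 0.2 rad); the robot touches nothing.
It fails at once if a switch is pressed while the drawer is open more than 10 mm (value of joint drawer above 0.01 m and value of joint any of mains_rocker, lamp_rocker, heat_rocker above 0.14 rad).
It fails at once if the lamp is switched on before the mains, or the heat rocker is pressed ((value of joint lamp_rocker above 0.14 rad and value of joint mains_rocker below 0.22 rad) or value of joint heat_rocker above 0.14 rad).
It fails at once if the steriliser is pressed hard (over 30 N) instead of lightly (contact force between any of the fingers, the arm and steriliser above 30 N).
It fails at once if the guard is touched or leaves the tray, or the drawer's front is taken between the fingers (contact force between the fingers and guard above 0.5 N or not (x of guard in the frame of pull_lip between 0.01 and 0.21 m and z of guard in the frame of pull_lip below -0.05 m) or (x of the grasp point in the frame of pull_lip between 0 and 0.05 m and y of the grasp point in the frame of pull_lip between -0.16 and 0.16 m and z of the grasp point in the frame of pull_lip below 0.02 m)).
It fails at once if something on the chest is shifted over 20 mm, lifted or tipped (not (distance of each of jar, spray, wig_head, oil, tin, comb, clipper from where it was at the start of the episode below 0.02 m and angle between each of jar, spray, wig_head, oil, tin, comb, clipper's own z axis and vertical below 0.2 rad)).
It also fails if it takes over 45 s, if anything falls off the work surface, if the arm or the gripper's body presses on something with over 40 N, if the wrist force passes 120 N, or if a joint passes its speed limit or range.

## Robot

A 6-joint arm with a two-finger parallel gripper is mounted at the origin on the work surface. World frame = base frame: x ahead of the robot, y to its left, z up, the work surface at z = 0. Lengths are in mm, angles in rad, forces in N, time in s.
With the tool pointing down it reaches from about 300 to 950 mm from the base axis. Payload 3.1 kg.
Tool frame: the origin (TCP) lies at the very end of the fingers, on their centre line; the grasp point (between the pads) lies 19 mm behind it; z points along the fingers, y is the line along which they close (so a half turn about z gives the same grasp; the last joint's range is limited). The gripper opens to 85 mm and grips with 20 to 120 N. Pads are 22 mm wide; open, the fingers measure 114 mm over their backs; the gripper's body (76 mm by 85 mm) begins 54 mm behind the grasp point. The pads swing forward as they close: fully open they stand 13 mm farther back than shut.
Start: joints at [-0.07, 0.308, 1.634, -0, 1.2, -0.07], TCP at [625.006, -0.028, 231.272] pointing down, gripper open.
Joint ranges: [-3.06, 3.06], [-0.79, 1.96], [0.05, 2.63], [-1.19, 4.34], [0.05, 2.64], [-2.94, 2.94]. Speed limits (rad/s): [2.79, 2.79, 3.14, 3.14, 3.14, 3.14].

## Interface

Orientations are given as a rotation vector (axis times angle).
In Python, from station import ctrl gives the robot as it stands.
- The arm moves only by the shell command python3 drive.py 'ROWS' [OPENING] [FORCE]. ROWS is a JSON object whose key "offsets" holds a list of rows, 1 to 12 of them, each of 4 numbers: dx, dy, dz in parts of the range, where 1.0 means 0.6 m, then a turn about the tool's z in a scale on which 1.0 is 2 pi rad; each row is the pose to reach, as a shift and turn from the pose commanded when the command began, along the tool's axes at that moment; what a row does not reach only later rows make up. A row lasts 1/10 s, in which the tool goes at most 50 mm and 0.15 rad, less where a joint would pass 70% of its speed; a pose out of reach is approached as far as the arm can. OPENING is the finger opening in mm, set as the command begins (- or left out keeps the last). The fingers move at their own pace and stop on an object; FORCE is the grip in N (left out, the last holds). Time passes only in rows, so rows that do not move let the fingers close. It prints the time, the measured TCP pose, the force, the opening and the grip force at its end. Input that does not fit is refused with a message, and nothing moves.
- ctrl.get_state(): the state, without advancing time (a new reading comes with each control period).
- ctrl.read_camera(name): name is "scene" or "side" or "wrist"; returns a dict with "color" (480x640x3 uint8, red, green, blue), "intrinsics" (3x3 intrinsics, pixels), "distortion" ([k1, k2, p1, p2, k3] as OpenCV has them; the pictures are not rectified), "rvec" (rotation vector, rad) and "tvec" (3), from world to camera coordinates, as OpenCV has them. Camera axes: x right, y down, z forward; pixel columns grow to the right and rows downward; lengths in mm; the calibration is good to about 2 mm. A picture is of the moment at which its call begins. There is no depth.
- ctrl.close_job(): hands the job in; it is judged then, once.
The state is a dict: "clock": time; "joint_pos": joint angles; "joint_vel": joint speeds; "effort": joint torques, N m; "tool_pos": TCP position; "tcp_rot": TCP orientation; "wrist_force": force on the tool from outside, world axes, zero at the start; "wrist_torque": the same for the moment, N m; "gripper_width": finger opening in mm; "finger_force": force on a finger pad.
Only numpy, scipy, OpenCV 4.12 (cv2) and the standard library are available. Lean on these libraries where they do the work, as an engineer would, in place of code of your own. Each camera call takes 0.05 s, during which the arm holds its last target. There are 200 camera calls.

## Working session

There is one attempt and no reset: what is moved stays moved. The work goes in short steps, Python scripts to look and compute and a shell command to move; the robot and the scene stay as the last step left them, time stands still between calls to the robot, and variables do not carry over. Pictures are saved under pics/ and viewed, at most 10 in all, crops included, and the job is handed in when it is done.

```bash
ls; mkdir -p pics
python3 - <<'E'
from station import ctrl
import cv2
s=ctrl.get_state();print(s)
for n in("scene","side"):
    c=ctrl.read_camera(n);cv2.imwrite(f"pics/{n}0.png",c["color"][...,::-1]);print(n,c["intrinsics"],c["distortion"],c["rvec"],c["tvec"])
E
```

```text
drive.py
pics
station.py
{'clock': 0.0, 'joint_pos': array([-6.97055928e-02,  3.08986637e-01,  1.63522242e+00,  4.43753693e-05,
        1.19967549e+00, -6.97178404e-02]), 'joint_vel': array([ 3.74900721e-04, -1.50267815e-03, -1.91671199e-03, -1.91211749e-03,
        3.02424533e-04,  2.37309067e-06]), 'effort': array([ 1.43707580e-04, -4.15252447e+01, -2.76667070e+01, -1.74997494e-04,
        1.01000658e-02, -1.14578896e-05]), 'tool_pos': array([6.24169803e+02, 4.03183961e-02, 2.30041417e+02]), 'tcp_rot': array([-2.22020302, -2.22019438,  0.00231187]), 'wrist_force': array([0.5480587 , 0.16031729, 0.23531825]), 'wrist_torque': array([0.00439765, 0.01561949, 0.00539919]), 'finger_force': 0.0, 'gripper_width': 85.77576418496479}
scene [[511.16564368   0.         320.23459681]
 [  0.         511.16564368 238.17061271]
 [  0.           0.           1.        ]] [-0.04840433  0.          0.          0.          0.        ] [ 2.17105113  0.55181718 -0.27549095] [-525.28705916 -100.80262067 1464.57973785]
side [[504.77946281   0.         307.64400829]
 [  0.         504.77946281 240.95470697]
 [  0.           0.           1.        ]] [0.03283079 0.         0.         0.         0.        ] [ 0.41925546 -2.90790545  0.8861367 ] [ 567.76308072  210.26082701 1203.99597251]
```

View pics/scene0.png

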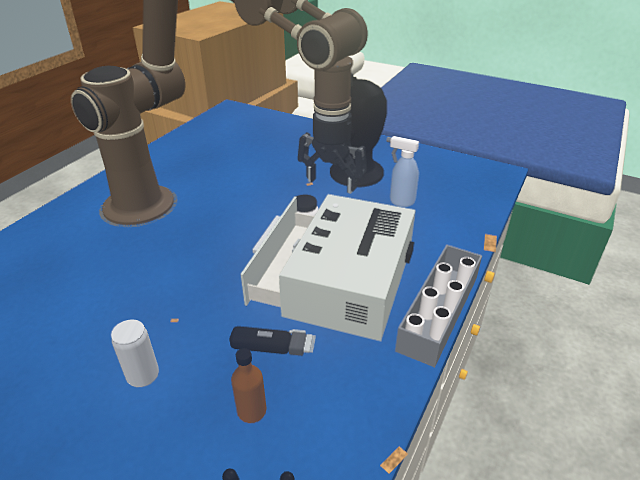

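View pics/side0.png

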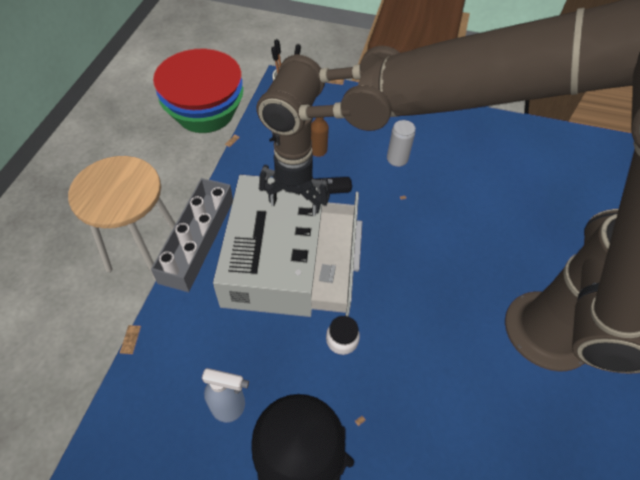

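The scene view shows the steriliser with its drawer open toward the robot: rockers near (330,215), (321,231), (312,248), jar at (306,203). The side view shows the same from above: rockers at (300,256), (303,232), (306,212), lip at (358,245). I'll enlarge both.

Run:
```python
import cv2
a=cv2.imread("pics/scene0.png")[185:345,235:425];b=cv2.imread("pics/side0.png")[170:320,205:375]
cv2.imwrite("pics/a.png",cv2.resize(a,None,fx=3.75,fy=3.75,interpolation=cv2.INTER_CUBIC));cv2.imwrite("pics/b.png",cv2.resize(b,None,fx=4,fy=4,interpolation=cv2.INTER_CUBIC))
```

```text
(no output)
```

View pics/a.png

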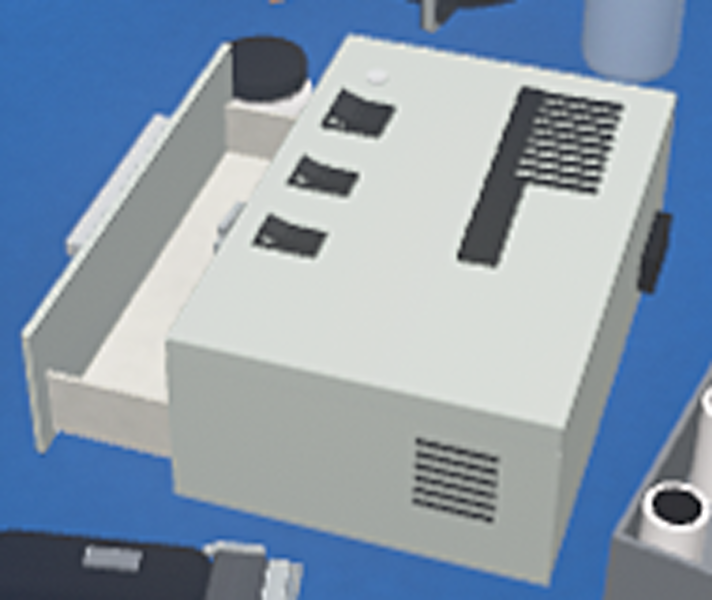

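View pics/b.png

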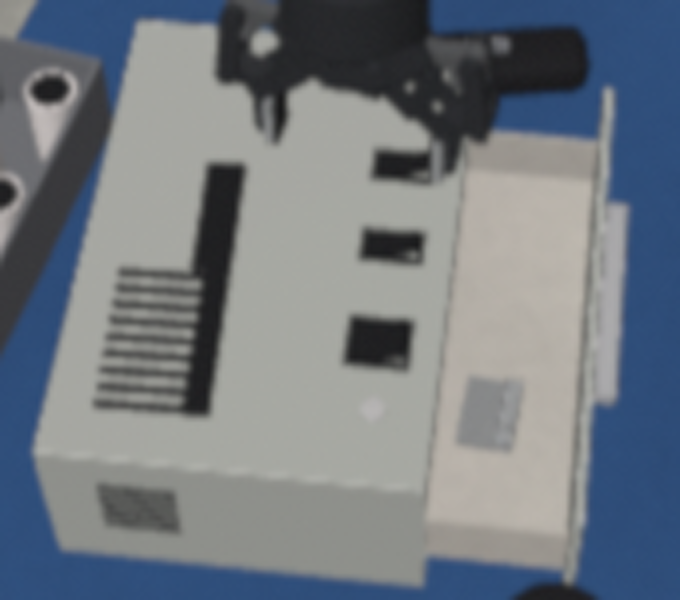

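Scene crop (×3.75, offset 235,185): top corners FL (350,35), RL (676,93), RR (562,428), FR (167,341), bottom FR (176,493), RR (550,583); lip front edge (160,115)–(68,240). Side crop (×4, offset 205,170): RR (137,20), RL (36,455), FL (424,491), bottom FL (424,586), RL (62,550); lip (628,205)–(613,403).

```bash
cat > fit.py <<'E'
from station import ctrl
import cv2,numpy as np
from scipy.optimize import least_squares
cams={n:ctrl.read_camera(n) for n in("scene","side")}
def proj(n,P):
    c=cams[n];return cv2.projectPoints(np.float64(P),c["rvec"],c["tvec"],c["intrinsics"],np.float64(c["distortion"]))[0][:,0]
H=128
B=dict(FL=(-110,160,H),RL=(110,160,H),RR=(110,-160,H),FR=(-110,-160,H),FRb=(-110,-160,0),RRb=(110,-160,0),FLb=(-110,160,0),RLb=(110,160,0),LL=(-130,70,100),LR=(-130,-70,100))
sc=dict(FL=(350,35),RL=(676,93),RR=(562,428),FR=(167,341),FRb=(176,493),RRb=(550,583),LL=(160,115),LR=(68,240))
sd=dict(RR=(137,20),RL=(36,455),FL=(424,491),FLb=(424,586),RLb=(62,550),LR=(628,205),LL=(613,403))
obs={"scene":{k:np.array(v)/3.75+(235,185) for k,v in sc.items()},"side":{k:np.array(v)/4+(205,170) for k,v in sd.items()}}
def W(p,P,lip=False):
    x,y,z,a,d=p;q=np.array(P,float)
    if lip:q[0]-=d
    c,s=np.cos(a),np.sin(a);return np.array([x+c*q[0]-s*q[1],y+s*q[0]+c*q[1],z+q[2]])
def res(p):
    return np.concatenate([(proj(n,[W(p,B[k],k in("LL","LR")) for k in o])-np.array(list(o.values()))).ravel() for n,o in obs.items()])
if __name__=="__main__":
    r=least_squares(res,[750,0,0,0,75]);p=r.x;print(p.round(3));print(r.fun.reshape(-1,2).round(1).tolist())
    for nm,P,l in(("lip",(-130,0,94),1),("mains",(-85,68,138),0),("lamp",(-85,0,138),0),("heat",(-85,-60,138),0)):print(nm,W(p,P,l).round(1))
    S=ctrl.get_state();print(S["tool_pos"],cv2.Rodrigues(S["tcp_rot"])[0].round(3))
E
python3 fit.py
```

```text
[ 6.83145e+02 -7.05100e+00 -2.94800e+00  1.76000e-01  8.08920e+01]
[[-1.1, -1.1], [-0.2, -0.9], [0.4, -0.6], [-1.1, -1.5], [-0.3, 2.1], [-1.1, 2.7], [-1.2, -0.8], [-0.6, -0.1], [-0.5, -0.1], [-1.6, -0.2], [-0.0, 0.6], [-0.8, 1.9], [-0.4, 1.7], [-1.3, -0.2], [-0.5, -1.5]]
lip [475.5 -44.   91.1]
mains [587.5  45.  135.1]
lamp [599.5 -21.9 135.1]
heat [610.  -81.  135.1]
[6.24491823e+02 1.39759221e-02 2.30489704e+02] [[ 0.     1.    -0.001]
 [ 1.    -0.     0.   ]
 [ 0.    -0.001 -1.   ]]
```

```bash
cat > fit2.py <<'E'
from fit import *
import fit
for o in obs.values():
    for k in list(o):
        if k.endswith("b"):del o[k]
B.update(mr1=(-57,80.5,134),mr2=(-57,55.5,134),lr1=(-57,7,134),lr2=(-57,-7,134))
obs["scene"].update({k:np.array(v)/3.75+(235,185) for k,v in dict(mr1=(396,100),mr2=(382,138),lr1=(358,174),lr2=(350,196)).items()})
obs["side"].update({k:np.array(v)/4+(205,170) for k,v in dict(mr1=(343,362),mr2=(351,317),lr1=(359,257),lr2=(363,230)).items()})
for zf in(0,1):
    f=(lambda q:res([q[0],q[1],q[4] if zf else 0,q[2],q[3]]))
    r=least_squares(f,[683,-7,.17,80,0],loss="soft_l1");q=r.x;p=[q[0],q[1],q[4] if zf else 0,q[2],q[3]];print(np.round(p,3));print(f(q).reshape(-1,2).round(1).tolist())
    for nm,P,l in(("lip",(-130,0,94),1),("lipshut",(-130,0,94),0),("mains",(-85,68,138),0),("lamp",(-85,0,138),0)):print(nm,W(p,P,l).round(1))
E
python3 fit2.py
```

```text
[ 6.84666e+02 -6.90300e+00  0.00000e+00  1.72000e-01  8.20820e+01]
[[-0.3, -2.0], [0.8, -1.6], [0.9, -1.4], [-0.7, -2.6], [-1.0, -1.9], [-0.6, -1.3], [-1.5, -0.3], [-0.9, -4.6], [-1.0, -2.2], [-0.9, -4.5], [-0.9, -1.0], [-2.7, -1.2], [-1.0, 0.0], [-1.2, -0.7], [-0.6, -1.9], [-0.1, -2.2], [-0.7, -0.1], [-0.0, -2.2], [-0.3, -0.3]]
lip [475.7 -43.2  94. ]
lipshut [556.6 -29.1  94. ]
mains [589.3  45.6 138. ]
lamp [600.9 -21.4 138. ]
[ 6.8465e+02 -7.0820e+00 -5.5440e+00  1.7200e-01  8.2875e+01]
[[-0.3, -0.1], [0.5, 0.3], [0.7, 0.8], [-0.6, -0.5], [-1.2, -0.1], [-0.7, 0.6], [-1.6, 1.7], [-1.0, -2.6], [-1.1, -0.2], [-0.9, -2.5], [-0.7, 0.4], [-2.3, -0.1], [-1.0, 1.1], [-1.1, 0.6], [-0.5, -0.7], [0.0, -1.0], [-0.6, 1.2], [0.0, -1.0], [-0.2, 1.0]]
lip [474.9 -43.5  88.5]
lipshut [556.6 -29.3  88.5]
mains [589.3  45.4 132.5]
lamp [600.9 -21.6 132.5]
```

The rows are not in the units I measure in: shifts go in shares of 0.6 m and turns go in shares of 2 pi rad. I convert before sending: -193 mm is -0.3217, -180 mm is -0.3, 1.399 rad is 0.2227.

```bash
python3 drive.py '{"offsets": [[-0.02, -0.075, 0, 0.0239], [-0.0417, -0.15, 0, 0.0477], [-0.0633, -0.225, 0, 0.0716], [-0.085, -0.3, 0, 0.0955], [-0.085, -0.3217, 0, 0.1194], [-0.085, -0.3217, 0, 0.1432], [-0.085, -0.3217, 0, 0.1671], [-0.085, -0.3217, 0, 0.191], [-0.085, -0.3217, 0, 0.2149], [-0.085, -0.3217, 0, 0.2227], [-0.085, -0.3217, 0, 0.2227]]}' 0 20
python3 - <<'E'
from station import ctrl
import cv2
S=ctrl.get_state();print(S["tool_pos"],cv2.Rodrigues(S["tcp_rot"])[0].round(3),S["joint_pos"])
E
```

```text
clock: 1.4
tool_pos: [432.0, -51.0, 231.4]
tcp_rot: [3.13, 0.27, 0.0]
wrist_force: [0.4, 0.2, 0.1]
gripper_width: -0.3
finger_force: 0.0
[431.95595468 -51.02384386 231.35582934] [[ 0.985  0.171  0.   ]
 [ 0.171 -0.985 -0.   ]
 [ 0.     0.    -1.   ]] [-2.17742197e-01 -7.05927271e-02  2.05782720e+00 -1.88583641e-05
  1.15415579e+00  1.18106571e+00]
```

In the tool's units: 146 mm is 0.2433, 120 mm is 0.2.

```bash
python3 drive.py '{"offsets": [[0, 0, 0.0667, 0], [0, 0, 0.1333, 0], [0, 0, 0.2, 0], [0, 0, 0.2433, 0], [0.01, 0, 0.2433, 0], [0.02, 0, 0.2433, 0], [0.03, 0, 0.2433, 0], [0.03, 0, 0.2433, 0]]}'
python3 - <<'E'
from station import ctrl
import cv2
o=[cv2.resize(ctrl.read_camera(n)["color"][y:y+160,x:x+180],None,fx=2.2,fy=2.2) for n,x,y in(("scene",220,150),("side",220,170))]
cv2.imwrite("pics/c.png",cv2.hconcat(o)[...,::-1])
E
```

```text
clock: 2.2
tool_pos: [453.1, -48.3, 87.5]
tcp_rot: [3.128, 0.27, 0.009]
wrist_force: [-0.8, 0.1, -0.0]
gripper_width: -0.2
finger_force: 0.0
```

View pics/c.png

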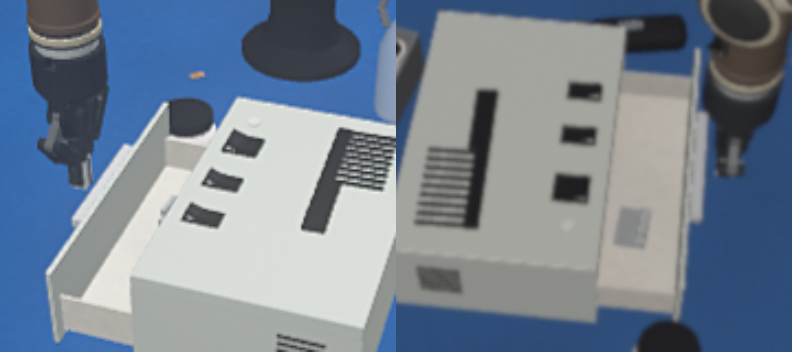

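The fingertips stand about 12 mm in front of the lip's middle (scene crop (78,188), side crop (733,172)), clear of everything. Now I'll push.

In the tool's units: 54 mm is 0.09, 48 mm is 0.08.

```bash
python3 drive.py '{"offsets": [[0.005, 0, 0.0033, 0], [0.01, 0, 0.0033, 0], [0.015, 0, 0.0033, 0], [0.02, 0, 0.0033, 0], [0.025, 0, 0.0033, 0], [0.0333, 0, 0.0033, 0], [0.0417, 0, 0.0033, 0], [0.05, 0, 0.0033, 0], [0.06, 0, 0.0033, 0], [0.07, 0, 0.0033, 0], [0.08, 0, 0.0033, 0], [0.09, 0, 0.0033, 0]]}';  python3 drive.py '{"offsets": [[0.01, 0, 0, 0], [0.02, 0, 0, 0], [0.0283, 0, 0, 0], [0.035, 0, 0, 0], [0.04, 0, 0, 0], [0.0433, 0, 0, 0], [0.0467, 0, 0, 0], [0.0467, 0, 0, 0]]}'
```

```text
clock: 3.5
tool_pos: [503.2, -38.5, 83.0]
tcp_rot: [-3.13, -0.27, 0.001]
wrist_force: [-2.2, -0.3, -1.4]
gripper_width: 0.3
finger_force: 0.9
clock: 4.3
tool_pos: [531.1, -34.0, 83.5]
tcp_rot: [3.13, 0.27, 0.002]
wrist_force: [-1.0, -0.3, -0.9]
gripper_width: -0.0
finger_force: 0.4
```

In the tool's units: 10 mm is 0.0167, 9 mm is 0.015.

```bash
python3 drive.py '{"offsets": [[0.0033, 0, 0, 0], [0.0067, 0, 0, 0], [0.01, 0, 0, 0], [0.0133, 0, 0, 0], [0.015, 0, 0, 0], [0.0167, 0, 0, 0], [0.0167, 0, 0, 0]]}';  python3 drive.py '{"offsets": [[0.0017, 0, 0, 0], [0.0033, 0, 0, 0], [0.0033, 0, 0, 0]]}'; python3 drive.py '{"offsets": [[0.0017, 0, 0, 0], [0.0033, 0, 0, 0], [0.0033, 0, 0, 0]]}'
```

```text
clock: 5.0
tool_pos: [541.0, -32.3, 83.5]
tcp_rot: [3.13, 0.27, 0.002]
wrist_force: [0.1, -0.6, 0.1]
gripper_width: -0.2
finger_force: 0.3
clock: 5.3
tool_pos: [542.6, -31.9, 83.3]
tcp_rot: [3.13, 0.269, 0.001]
wrist_force: [-0.4, -0.6, 0.8]
gripper_width: -0.1
finger_force: 0.5
clock: 5.6
tool_pos: [544.0, -31.6, 83.2]
tcp_rot: [3.13, 0.27, -0.002]
wrist_force: [-2.2, -1.8, 2.3]
gripper_width: 0.3
finger_force: 1.4
```

In the tool's units: 1 mm is 0.0017.

```bash
python3 drive.py '{"offsets": [[0.0017, 0, 0, 0], [0.0017, 0, 0, 0]]}';  python3 drive.py '{"offsets": [[0.0017, 0, 0, 0], [0.0017, 0, 0, 0]]}'
python3 - <<'E'
from station import ctrl
print(ctrl.get_state()["wrist_force"])
E
```

```text
clock: 5.8
tool_pos: [544.0, -31.6, 83.2]
tcp_rot: [3.13, 0.27, -0.005]
wrist_force: [-5.5, -1.1, 4.3]
gripper_width: -0.5
finger_force: 2.8
clock: 6.0
tool_pos: [543.9, -31.5, 83.1]
tcp_rot: [3.13, 0.27, -0.009]
wrist_force: [-6.3, -1.6, 5.7]
gripper_width: -0.1
finger_force: 3.8
[-6.28156341 -1.62507608  5.65649795]
```

The drawer hit its stop with 6 N. I'll back off and rise.

In the tool's units: -120 mm is -0.2, -80 mm is -0.1333.

```bash
python3 drive.py '{"offsets": [[-0.005, 0, 0, 0], [-0.02, 0, 0, 0], [-0.05, 0, 0, 0], [-0.05, 0, -0.0667, 0], [-0.05, 0, -0.1333, 0], [-0.05, 0, -0.2, 0], [-0.05, 0, -0.2, 0], [-0.05, 0, -0.2, 0]]}'
python3 - <<'E'
from station import ctrl
import cv2,numpy as np
S=ctrl.get_state();R=cv2.Rodrigues(S["tcp_rot"])[0];print(S["tool_pos"],S["wrist_force"])
for t in((586.4,45,150),(598,-22,150)):print(R.T@(np.array(t)-S["tool_pos"]))
o=[cv2.resize(ctrl.read_camera(n)["color"][y:y+160,x:x+180],None,fx=2.2,fy=2.2) for n,x,y in(("scene",220,150),("side",220,170))]
cv2.imwrite("pics/d.png",cv2.hconcat(o)[...,::-1])
E
```

```text
clock: 6.8
tool_pos: [517.8, -36.3, 204.7]
tcp_rot: [3.129, 0.269, 0.007]
wrist_force: [0.5, -0.5, -0.1]
gripper_width: -0.1
finger_force: 0.0
[517.78968429 -36.34275304 204.6623005 ] [ 0.5352474 -0.4820742 -0.1468129]
[ 81.27947211 -68.47194349  54.92928507]
[81.25483567 -0.47521825 54.99820229]
```

View pics/d.png

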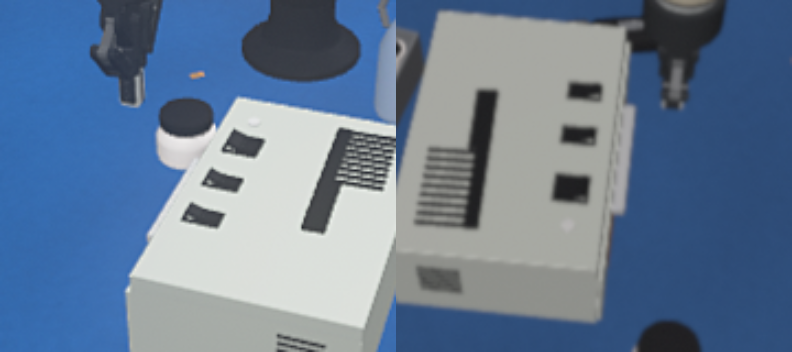

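Drawer panel lies flush against the shell. Now above the mains rocker.

In the tool's units: 81.3 mm is 0.1355, -68.5 mm is -0.1142.

```bash
python3 drive.py '{"offsets": [[0, -0.05, 0, 0], [0.05, -0.1142, 0, 0], [0.1, -0.1142, 0.0333, 0], [0.1355, -0.1142, 0.0667, 0], [0.1355, -0.1142, 0.0917, 0], [0.1355, -0.1142, 0.0917, 0], [0.1355, -0.1142, 0.0917, 0]]}'
python3 - <<'E'
from station import ctrl
import cv2
S=ctrl.get_state();print(S["tool_pos"],S["wrist_force"])
o=[cv2.resize(ctrl.read_camera(n)["color"][y:y+80,x:x+90],None,fx=4.4,fy=4.4,interpolation=cv2.INTER_CUBIC) for n,x,y in(("scene",285,175),("side",255,200))]
cv2.imwrite("pics/e.png",cv2.hconcat(o)[...,::-1])
E
```

```text
clock: 7.6
tool_pos: [583.0, 44.8, 146.6]
tcp_rot: [-3.13, -0.269, 0.007]
wrist_force: [-0.2, -0.7, 0.0]
gripper_width: 0.1
finger_force: 0.0
[582.95904748  44.78863933 146.57300115] [-0.24770432 -0.67268974  0.00379987]
```

View pics/e.png

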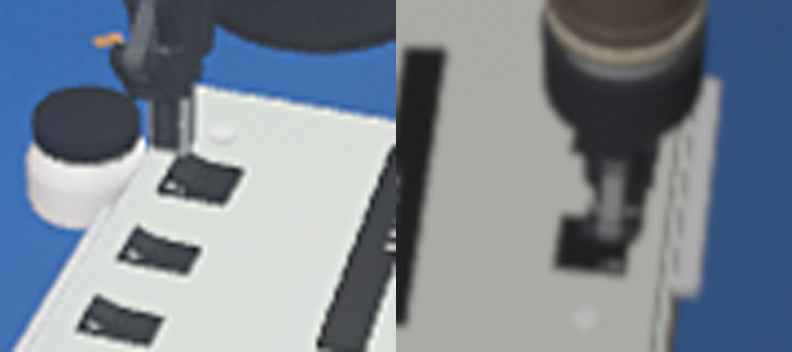

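```bash
python3 drive.py '{"offsets": [[0, 0, 0, 0], [0, 0, 0, 0]]}'; python3 drive.py '{"offsets": [[0.0033, 0, 0.0033, 0], [0.0033, 0, 0.0067, 0], [0.0033, 0, 0.01, 0], [0.0033, 0, 0.01, 0]]}'
```

```text
clock: 7.9
tool_pos: [585.5, 44.8, 149.5]
tcp_rot: [3.13, 0.269, 0.003]
wrist_force: [0.3, -0.5, -0.9]
gripper_width: -0.1
finger_force: 0.0
clock: 8.3
tool_pos: [586.7, 45.4, 141.7]
tcp_rot: [-3.13, -0.27, 0.002]
wrist_force: [-0.0, 0.5, -0.7]
gripper_width: 0.3
finger_force: 0.0
```

In the tool's units: 3 mm is 0.005, 2 mm is 0.0033.

```bash
python3 drive.py '{"offsets": [[0, 0, 0.0017, 0], [0, 0, 0.0033, 0], [0, 0, 0.005, 0], [0, 0, 0.005, 0]]}'; python3 drive.py '{"offsets": [[0, 0, 0.0017, 0], [0, 0, 0.0033, 0], [0, 0, 0.0033, 0]]}'; python3 drive.py '{"offsets": [[0, 0, 0.0017, 0], [0, 0, 0.0033, 0], [0, 0, 0.0033, 0]]}'
```

```text
clock: 8.7
tool_pos: [587.1, 45.4, 139.4]
tcp_rot: [-3.13, -0.27, 0.0]
wrist_force: [-0.4, 0.1, 1.0]
gripper_width: -0.1
finger_force: 0.4
clock: 9.0
tool_pos: [586.6, 45.4, 137.2]
tcp_rot: [3.13, 0.27, -0.002]
wrist_force: [-2.3, -0.5, 2.7]
gripper_width: 0.1
finger_force: 1.4
clock: 9.3
tool_pos: [586.9, 45.4, 134.9]
tcp_rot: [-3.13, -0.269, 0.001]
wrist_force: [-1.0, 0.2, 2.0]
gripper_width: -0.1
finger_force: 0.8
```

In the tool's units: 1 mm is 0.0017.

```bash
python3 drive.py '{"offsets": [[0, 0, 0.0017, 0], [0, 0, 0.0017, 0]]}'; python3 drive.py '{"offsets": [[0, 0, 0.0017, 0], [0, 0, 0.0017, 0]]}';python3 drive.py '{"offsets": [[0, 0, 0.0017, 0], [0, 0, 0.0017, 0]]}'
```

```text
clock: 9.5
tool_pos: [587.2, 45.4, 134.1]
tcp_rot: [-3.13, -0.269, -0.001]
wrist_force: [-0.9, -0.5, 1.3]
gripper_width: -0.3
finger_force: 0.6
clock: 9.7
tool_pos: [587.3, 45.4, 134.0]
tcp_rot: [-3.13, -0.27, -0.0]
wrist_force: [-3.2, -0.6, 5.4]
gripper_width: -0.1
finger_force: 2.9
clock: 9.9
tool_pos: [587.4, 45.4, 134.0]
tcp_rot: [3.13, 0.27, 0.0]
wrist_force: [-5.6, 0.1, 10.2]
gripper_width: 0.3
finger_force: 5.0
```

Mains reached its stop at 134.0 mm (level "on"). I'll rise and go 68 mm right to the lamp.

In the tool's units: 68 mm is 0.1133, 55 mm is 0.0917.

```bash
python3 drive.py '{"offsets": [[0, 0, -0.005, 0], [0, 0, -0.0167, 0], [0, 0, -0.0333, 0], [-0.0017, 0.025, -0.0333, 0], [-0.0017, 0.0583, -0.0333, 0], [-0.0017, 0.0917, -0.0333, 0], [-0.0017, 0.1133, -0.0333, 0], [-0.0017, 0.1133, -0.0333, 0], [-0.0017, 0.1133, -0.025, 0], [-0.0017, 0.1133, -0.0217, 0], [-0.0017, 0.1133, -0.0217, 0]]}'
python3 - <<'E'
from station import ctrl
import cv2
S=ctrl.get_state();print(S["tool_pos"],S["wrist_force"])
o=[cv2.resize(ctrl.read_camera(n)["color"][y:y+80,x:x+90],None,fx=4.4,fy=4.4,interpolation=cv2.INTER_CUBIC) for n,x,y in(("scene",285,175),("side",255,200))]
cv2.imwrite("pics/f.png",cv2.hconcat(o)[...,::-1])
E
```

```text
clock: 11.0
tool_pos: [596.9, -21.0, 144.4]
tcp_rot: [-3.129, -0.271, 0.003]
wrist_force: [-0.1, 0.1, -0.9]
gripper_width: -0.0
finger_force: 0.0
[596.94587826 -20.97864421 144.36545991] [-0.08516423  0.12573835 -0.8504367 ]
```

View pics/f.png

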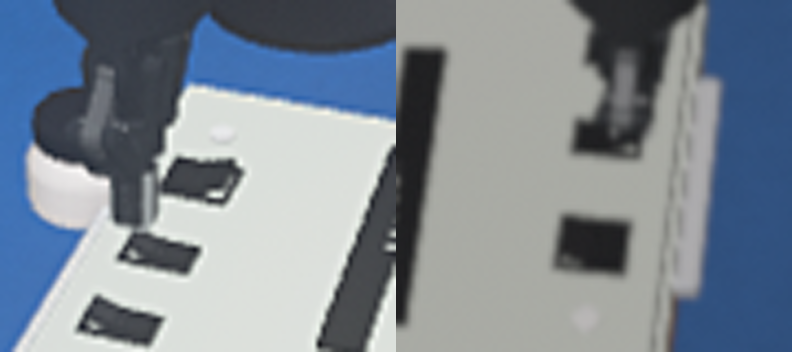

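The mains rocker has visibly flipped: its rear end is now up, with the white mark at (222,185) in the scene crop. The fingertip is over the front half of the lamp rocker, (135,220) in the scene crop and (625,130) in the side crop. Now I'll press.

In the tool's units: 5 mm is 0.0083, 4 mm is 0.0067.

```bash
python3 drive.py '{"offsets": [[0.0017, 0, 0.0033, 0], [0.0017, 0, 0.0067, 0], [0.0017, 0, 0.0083, 0], [0.0017, 0, 0.0083, 0]]}'; python3 drive.py '{"offsets": [[0, 0, 0.0017, 0], [0, 0, 0.0033, 0], [0, 0, 0.005, 0], [0, 0, 0.005, 0]]}'; python3 drive.py '{"offsets": [[0, 0, 0.0017, 0], [0, 0, 0.0033, 0], [0, 0, 0.0033, 0]]}'; python3 drive.py '{"offsets": [[0, 0, 0.0017, 0], [0, 0, 0.0033, 0], [0, 0, 0.0033, 0]]}'
```

```text
clock: 11.5
tool_pos: [598.5, -21.5, 140.0]
tcp_rot: [-3.13, -0.27, 0.001]
wrist_force: [0.9, -0.1, -0.1]
gripper_width: -0.0
finger_force: 0.0
clock: 11.9
tool_pos: [598.3, -21.7, 137.3]
tcp_rot: [3.13, 0.27, -0.002]
wrist_force: [-3.2, 0.3, 2.9]
gripper_width: -0.3
finger_force: 1.4
clock: 12.2
tool_pos: [598.5, -21.7, 135.0]
tcp_rot: [3.13, 0.269, -0.001]
wrist_force: [-2.2, 0.9, 1.3]
gripper_width: -0.0
finger_force: 0.9
clock: 12.5
tool_pos: [598.7, -21.6, 134.0]
tcp_rot: [3.13, 0.27, -0.0]
wrist_force: [-3.2, 0.3, 6.6]
gripper_width: 0.1
finger_force: 3.3
```

In the tool's units: 1 mm is 0.0017.

```bash
python3 drive.py '{"offsets": [[0, 0, 0.0017, 0], [0, 0, 0.0017, 0], [0, 0, 0.0017, 0]]}'; python3 drive.py '{"offsets": [[0, 0, -0.005, 0], [0, 0, -0.0167, 0], [0, 0, -0.05, 0], [-0.0667, 0, -0.1, 0], [-0.1333, 0, -0.1667, 0], [-0.2, 0, -0.1667, 0], [-0.2, 0, -0.1667, 0], [-0.2, 0, -0.1667, 0], [-0.2, 0, -0.1667, 0]]}'
python3 - <<'E'
from station import ctrl
import cv2
print(ctrl.get_state()["tool_pos"])
o=[cv2.resize(ctrl.read_camera(n)["color"][y:y+110,x:x+110],None,fx=3.6,fy=3.6,interpolation=cv2.INTER_CUBIC) for n,x,y in(("scene",275,170),("side",255,180))]
cv2.imwrite("pics/g.png",cv2.hconcat(o)[...,::-1])
E
```

```text
clock: 12.8
tool_pos: [598.8, -21.6, 134.0]
tcp_rot: [3.13, 0.27, -0.001]
wrist_force: [-5.7, 0.1, 10.7]
gripper_width: -0.0
finger_force: 5.3
clock: 13.7
tool_pos: [481.7, -42.1, 232.5]
tcp_rot: [3.13, 0.269, 0.003]
wrist_force: [0.3, -0.6, 0.2]
gripper_width: 0.4
finger_force: 0.0
[481.74999106 -42.12925884 232.49212454]
```

View pics/g.png

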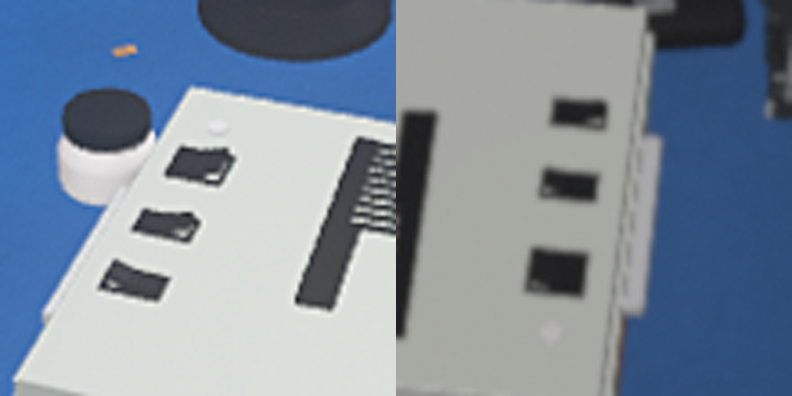

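The mains and lamp rockers show rear end up, (215,165) and (185,230) in the scene crop. Heat at (135,282) is unchanged, and the drawer is shut.

```bash
python3 -c "
from station import ctrl
print(ctrl.close_job())"
```

```text
the job is handed in; nothing more can be done
None
```

The job is handed in, with no verdict returned: the drawer is pushed shut, then the mains and the lamp were switched on in that order, all with light presses (about 12 N at most at the wrist), and the last picture shows the heat rocker still off and the arm clear of everything.

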